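Load a power module in the test jig and set the load dial

TASK

Slide the power module, ribbed end first, fully home in the test jig so that both sprung clips ride over its rib and snap down on the module behind it, and let go. Then turn the dial on the sloping load box clockwise to position 5 (five clicks up from position 0, the first mark) without going past it, and leave it resting there in its click. Do not disturb the other things on the bench.

Things in the scene. Friction and masses are not known exactly. Their poses are not given: they have to be found in the camera images.
- module_sink (a point): Power module: black base plate with a green circuit board, 120 (x) x 80 (y) x 8 mm, about 0.25 kg, lying flat, with a finned bare aluminium heat sink on it, 50 (x) x 30 (y) mm, top 48 mm above the plate's underside: grip it by this. Point: middle of the heat sink, 28 mm above the underside, 15 mm behind (-x) the plate's centre. A tall bottle stands close to the plate's +y side.
- module_rib (a point): Middle of the module's rib: a round aluminium bar, 12 mm thick, across the plate's whole width, its axis 54 mm ahead (+x) of the plate's centre and 6 mm above its underside. It is the rounded leading edge (+60 mm) and stands 4 mm above the plate.
- jig: Test jig, fixed: aluminium bed, x -105 to +100 mm, 130 mm wide, flat top 18 mm above the bench. Origin: on the bench, under the centre of the plate of a fully home module; z up. The module lies flat on the bed, its +x along the jig's +x, and slides in towards +x, away from the robot. Home, module_sink is at x -15, y 0, z 46 mm in this frame. The end at -x is open.
- jig_entry (a point): On the bed's top, 85 mm before (-x of) the home centre. A module set down on the bed with its plate's centre here is clear of guides and clips. The two side guides (11 mm high, 85 mm apart inside) run from x = 0 to +69 mm of the jig frame, with flared mouths from x = -22 mm.
- jig_stop (a point): On the bed's top at the face of the 10 mm high end stop, x = +60 mm of the jig frame, on its middle line. The rib's front touches it when the module is home.
- clip_left (a joint): Left (+y) sprung clip: a 12 mm wide steel finger, 27 mm left of the jig's middle line, hinged at x = +92 mm; round nose at x = 43 mm, upturned lip out to x = 19 mm, nothing over 27 mm above the bed. Rad, grows as it lifts: 0 empty (nose 6.5 mm above the bed), about 0.03 down on a home module, about 0.12 riding over the rib. Sliding in under both takes about 5 to 15 N, more if the module is pressed on the bed.
- clip_right (a joint): Right (-y) sprung clip, mirror image of the left one, 27 mm to the right of the middle line; same values.
- dial_grip (a point): Dial: black pointer knob, a bar 18 mm wide and 70 mm long (28 mm to its tail; 10 mm wide at the pointer end, which has a white line) standing 36 mm high on a disc of 84 mm diameter. Point: on the dial's axis, 28 mm above the box's face, 21 mm above the disc, 15 mm below the bar's top. z axis: out of the face along the dial's axis, 26 deg from vertical; x axis: to the pointer end, turns with it.
- face (a point): Middle of the face of the load box, a fixed grey box 160 mm wide on an open wire stand, its face 127 mm above the bench in the middle. The face, 150 mm along the slope, is tilted 26 degrees from level, looking up and towards the robot. Only the dial stands up from it.
- dial (a joint): Angle of the dial, rad, grows clockwise as seen facing it. 8 clicks (marks 0 to 7 on the face, 0 at the left, end stops just beyond 0 and 7), 30 degrees = 0.5236 rad apart: position n rests at n x 0.5236, position 5 at 2.618. The pointer looks straight up the slope at 1.833. A sprung detent (about 0.15 N m) pulls it to the nearest click when let go. It starts at position 0, 1 or 2.
- flux_bottle: White round bottle, 42 mm diameter, 115 mm tall, standing beside the module. Origin: centre of its underside. To be left alone.
- solder_spool: Steel spool standing beside the jig's bed, 54 mm diameter, 48 mm tall. Origin: centre of its underside. To be left alone.
- multimeter: Grey hand multimeter lying on the bench, 150 (x) x 75 x 38 mm. Origin: centre of its underside. To be left alone.
- screwdriver: Screwdriver lying on the bench, 160 mm long along its x axis, about 30 mm high. To be left alone.
- mug: White mug, 80 mm diameter, 90 mm tall, handle at its +y. Origin: centre of its underside. To be left alone.
- parts_jar: Clear jar, 60 mm diameter, 70 mm tall. Origin: centre of its underside. To be left alone.
Not all that is in view belongs to the job. Leave any blue look-alike of the part that bears module_sink alone.

How it is judged (in metres and radians):
On the way, in this order (a step that is already met when the one before it is completed fails the run):
1. the module is fully home in the jig, both clips down on it behind its rib (x of module_sink in the frame of jig between -0.019 and -0.011 m and y of module_sink in the frame of jig between -0.005 and 0.005 m and z of module_sink in the frame of jig between 0.043 and 0.049 m and angle between the x axis of module_sink and the x axis of jig, either way round below 0.1 rad and value of joint clip_left between 0.012 and 0.07 rad and value of joint clip_right between 0.012 and 0.07 rad), for 0.2 s.
2. the dial stands at position 5 (value of joint dial between 2.488 and 2.748 rad), for 0.2 s.
At the end, for the whole second after the job is handed in: The module lies flat on the jig's bed within 4 mm of fully home along the jig, 5 mm of its middle line and 0.1 rad of its direction, at rest, with both clips down on its plate behind the rib (clip values 0.012 to 0.07); the dial rests within 0.13 rad of position 5 (2.618 rad) (all of step 1 and all of step 2 and velocity of joint dial between -0.1 and 0.1 rad/s and linear speed of module below 0.02 m/s); the robot touches nothing.
It fails at once if the dial is turned past position 5 (more than 0.35 rad beyond it) (value of joint dial above 2.968 rad).
It fails at once if one of the other things on the bench is moved by more than 30 mm (distance of any of flux_bottle, solder_spool, multimeter, screwdriver, mug, parts_jar from where it was at the start of the episode above 0.03 m).
It also fails if it takes over 67 s, if anything falls off the work surface, if the arm or the gripper's body presses on something with over 40 N, if the wrist force passes 120 N, or if a joint passes its speed limit or range.

ROBOT

A 6-joint arm with a two-finger parallel gripper is mounted at the origin on the work surface. World frame = base frame: x ahead of the robot, y to its left, z up, the work surface at z = 0. Lengths are in mm, angles in rad, forces in N, time in s.
With the tool pointing down it reaches from about 400 to 825 mm from the base axis. Payload 7 kg.
Tool frame: the origin (TCP) lies at the very end of the fingers, on their centre line; the grasp point (between the pads) lies 19 mm behind it; z points along the fingers, y is the line along which they close (so a half turn about z gives the same grasp; the last joint's range is limited). The gripper opens to 88 mm and grips with 3 to 60 N. Pads are 19 mm wide; open, the fingers measure 130 mm over their backs; the gripper's body (78 mm by 193 mm) begins 47 mm behind the grasp point.
Start: joints at [-0.884, 0.359, 0.012, 0, -1.224, -0.288], TCP at [262.083, -622.019, 226.561] pointing down, gripper open.
Joint ranges: [-3.07, 3.07], [-1.43, 2.12], [-1.02, 1.25], [-3.03, 1.67], [-3.05, -0], [-3.03, 3.03]. Speed limits (rad/s): [2.39, 2.39, 3.01, 3.14, 3.14, 3.14].

INTERFACE

Orientations are given as a unit quaternion [x, y, z, w].
In Python, from plant import bot gives the robot as it stands. Calls block until the motion is done:
- bot.move_ptp(position, orientation): joint-space move of the TCP to a pose.
- bot.line_to(position, velocity=150, ori=None): straight line of the TCP; ori=None keeps the orientation; velocity is the mean speed in mm/s.
- bot.move_joints(angles): joint-space move.
- bot.move_gripper(opening, force=None): finger opening in mm; force is the grip in N (None keeps the last); returns when the fingers have stopped.
- bot.pause(seconds).
- bot.solve_ik(position, orientation): joint angles nearest the present ones, or None.
- bot.read_state(): the state.
- bot.camera(name): name is "scene" or "top" or "wrist"; returns the picture (420x560x3 uint8, red, green, blue); there is no depth.
- bot.get_calibration(name): a dict with "fx", "fy", "cx", "cy" (pixels), "distortion" ([k1, k2, p1, p2, k3] as OpenCV has them; the pictures are not rectified), "view" (4x4, takes a point from world to camera coordinates); the wrist camera has in their place "T_tool_cam" (4x4, takes a point from camera to tool coordinates, whose origin is the TCP and whose axes are the flange's). Camera axes: x right, y up, looking along -z (the intrinsics and any distortion apply to the point x, -y, -z); pixel columns grow to the right and rows downward; lengths in mm; the calibration is good to about 2 mm. A picture is of the moment at which its call begins: read the wrist's pose just before it. get_calibration takes no time and is no camera call.
A pose or a line that the arm cannot do raises bot.Unreachable and nothing moves.
- bot.close_job(): hands the job in; it is judged then, once.
The state is a dict: "t": time; "joint_pos": joint angles; "qvel": joint speeds; "tau": joint torques, N m; "tcp_pos": TCP position; "eef_rot": TCP orientation; "contact_force": force on the tool from outside, world axes, zero at the start; "moment": the same for the moment, N m; "width": finger opening in mm; "finger_force": force on a finger pad.
Only numpy, scipy, OpenCV 4.12 (cv2) and the standard library are available. Lean on these libraries where they do the work, as an engineer would, in place of code of your own. Each camera call takes 0.05 s, during which the arm holds its last target. There are 200 camera calls.

## Working session

There is one attempt and no reset: what is moved stays moved. The work goes in short steps, each a Python script; the robot and the scene stay as the last script left them, time stands still between calls to the robot, and variables do not carry over. Pictures are saved under pics/ and viewed, at most 10 in all, crops included, and the job is handed in when it is done.

```bash
mkdir -p pics; ls
python3 - <<'E'
from plant import bot
import cv2,numpy as np
for n in("scene","top"):
    cv2.imwrite(f"pics/{n}0.png",bot.camera(n)[:,:,::-1]); c=bot.get_calibration(n); print(n,c)
print(bot.get_calibration("wrist")); s=bot.read_state();print(s)
E
```

```text
pics
scene {'fx': 392.20943988884227, 'fy': 392.20943988884227, 'cx': 284.1923287727664, 'cy': 213.7350530037362, 'distortion': array([-0.08834127,  0.        ,  0.        ,  0.        ,  0.        ]), 'view': array([[-8.86818284e-01,  4.61952838e-01, -1.23655658e-02,
         4.45347498e+02],
       [-3.77020899e-01, -7.07781549e-01,  5.97411517e-01,
         1.73422671e+02],
       [ 2.67223826e-01,  5.34457533e-01,  8.01839492e-01,
        -1.29097244e+03],
       [ 0.00000000e+00,  0.00000000e+00,  0.00000000e+00,
         1.00000000e+00]])}
top {'fx': 389.60984346031495, 'fy': 389.60984346031495, 'cx': 280.46604259572905, 'cy': 211.5305245878909, 'distortion': array([-0.11192436,  0.        ,  0.        ,  0.        ,  0.        ]), 'view': array([[ 1.66437775e-02, -9.99860878e-01, -1.09981967e-03,
         7.70964820e+01],
       [ 9.88709573e-01,  1.62943044e-02,  1.48955951e-01,
        -5.45133136e+02],
       [-1.48917307e-01, -3.56659194e-03,  9.88843221e-01,
        -9.60500726e+02],
       [ 0.00000000e+00,  0.00000000e+00,  0.00000000e+00,
         1.00000000e+00]])}
{'
[... 533 characters left out ...]
00]])}
{'t': 0.1, 'joint_pos': array([-8.83904146e-01,  3.59312565e-01,  1.11701093e-02, -2.92288267e-04,
       -1.22409995e+00, -2.88088931e-01]), 'qvel': array([-0.00063473, -0.00136084,  0.00303556,  0.0010192 , -0.00014918,
       -0.00066764]), 'tau': array([-1.52619908e-03, -5.84163344e+01,  2.93750453e+01,  7.01546609e+00,
        1.01287573e-02, -7.40154110e-05]), 'tcp_pos': array([ 261.91315965, -621.65204931,  225.72959309]), 'eef_rot': array([-1.98034022e-01,  9.80194871e-01,  7.03177460e-04, -2.17272714e-04]), 'contact_force': array([-0.49535007,  0.66660522, -0.2215138 ]), 'moment': array([-0.01471551,  0.05947508,  0.05667761]), 'finger_force': 0.0, 'width': 87.89788397036475}
```

View pics/top0.png

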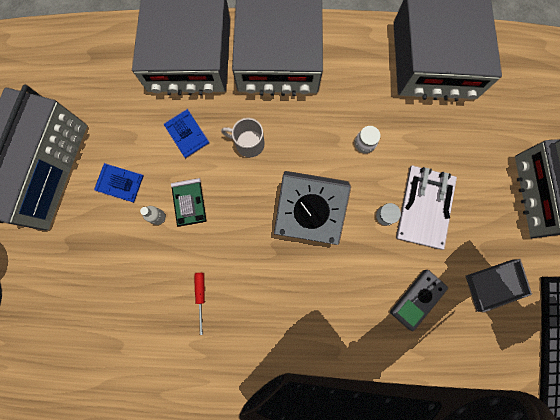

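View pics/scene0.png

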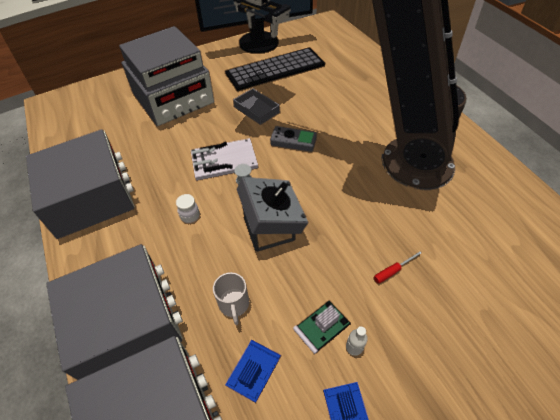

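Candidates for the module in the top view are the green board at (188,203), a blue one at (187,133) and a blue one at (119,182). The green one with the bare heat sink and the rib at its upper end fits, and the blue ones are look-alikes. The jig is at (428,207) and the dial at (311,211). Next, one enlarged crop to confirm.

Run:
```python
import cv2,numpy as np
t=cv2.imread("pics/top0.png")
def c(x,y,w,h,k): return cv2.resize(t[y:y+h,x:x+w],None,fx=k,fy=k,interpolation=cv2.INTER_CUBIC)
# module 135..225 x165..240 ; jig 370..470 ; dial
a=c(140,165,66,75,4); b=c(370,158,100,100,4); d=c(265,165,95,85,4)
o=np.zeros((600,800,3),np.uint8)
a=c(135,165,80,72,4);o[:288,:320]=a
b=c(370,158,100,100,4);o[:400,400:]=b
d=c(265,168,95,77,4);o[290:598,:380]=d
cv2.imwrite("pics/crop1.png",o)
```

```text
(no output)
```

View pics/crop1.png

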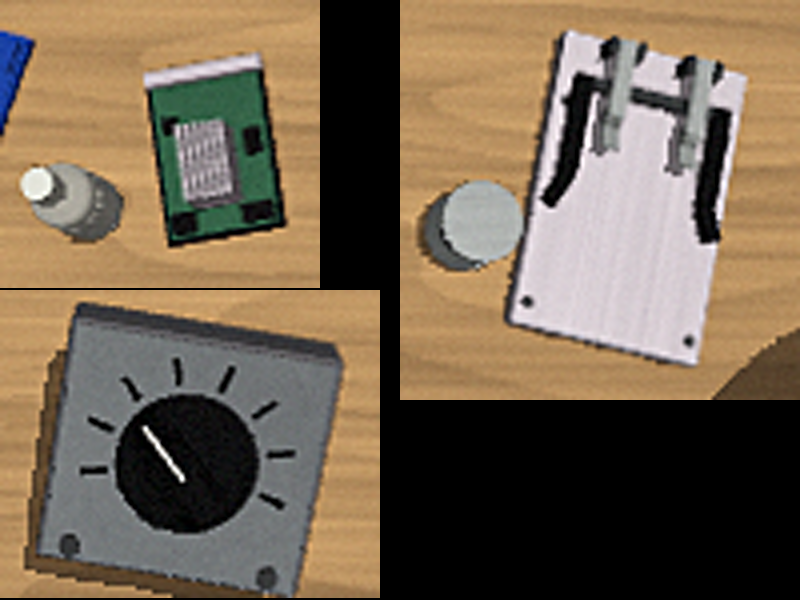

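The crop confirms the green module, with its rib away from the robot and the bottle on its left. The dial pointer appears to be at mark 2. Now the fits.

```bash
cat > h.py <<'E'
import cv2,numpy as np
from scipy.optimize import least_squares
from scipy.spatial.transform import Rotation as R
from plant import bot
def cam(name,st=None):
    c=bot.get_calibration(name)
    K=np.array([[c['fx'],0,c['cx']],[0,c['fy'],c['cy']],[0,0,1.]])
    if name=="wrist":
        T=np.eye(4);T[:3,:3]=R.from_quat(st['eef_rot']).as_matrix();T[:3,3]=st['tcp_pos']
        V=np.linalg.inv(T@c['T_tool_cam'])
    else: V=c['view']
    F=np.diag([1,-1,-1.])
    return K,np.array(c['distortion']),F@V[:3,:3],F@V[:3,3]
def proj(C,P):
    K,d,Rm,t=C
    return cv2.projectPoints(np.atleast_2d(P).astype(float),cv2.Rodrigues(Rm)[0],t,K,d)[0].reshape(-1,2)
def fit(C,obj,pix,yaw0=0,tilt=0,z=0,p0=(600,0),freez=False):
    """pose x,y,yaw (z if freez) of object points obj seen at pix; tilt about object's y (deg, first)"""
    obj=np.array(obj,float);pix=np.array(pix,float)
    def T(v):
        return (R.from_euler('z',v[2])*R.from_euler('y',tilt,degrees=True)).apply(obj)+[v[0],v[1],v[3]*100 if freez else z]
    f=lambda v:(proj(C,T(v))-pix).ravel()
    r=least_squares(f,[*p0,yaw0]+([z/100] if freez else []),x_scale=[10,10,.1]+([.1] if freez else []))
    return r.x,np.abs(r.fun).max()
def ori(xdir,zdir=(0,0,-1)):
    z=np.array(zdir,float);z/=np.linalg.norm(z);x=np.array(xdir,float);x-=z*(x@z);x/=np.linalg.norm(x)
    return R.from_matrix(np.c_[x,np.cross(z,x),z]).as_quat()
E
python3 - <<'E'
from h import *
C=cam("top")
def px(l,ox,oy,sx=0,sy=0): return [((x-sx+.5)/4-.5+ox,(y-sy+.5)/4-.5+oy) for x,y in l]
print("mod",fit(C,[[60,40,6],[60,-40,6],[-60,-40,8],[-60,40,8]],px([(145,74),(261,54),(287,225),(170,246)],135,165),p0=(600,200)))
print("sink",fit(C,[[10,15,48],[10,-15,48],[-40,-15,48],[-40,15,48]],px([(173,125),(225,119),(233,197),(183,205)],135,165),p0=(600,200)))
print("jig",fit(C,[[100,65,18],[100,-65,18],[-105,-65,18],[-105,65,18]],px([(567,31),(747,76),(696,364),(508,322)],370,158,400),p0=(600,-400)))
print("face",fit(C,[[75,80,0],[75,-80,0],[-75,-80,0],[-75,80,0]],px([(78,317),(341,364),(293,598),(38,553)],265,168,0,290),p0=(600,0),tilt=-26,z=127))
v,e=fit(C,[[75,80,0],[75,-80,0],[-75,-80,0],[-75,80,0]],px([(78,317),(341,364),(293,598),(38,553)],265,168,0,290),p0=(600,0),tilt=-26,z=127)
M=R.from_euler('z',v[2])*R.from_euler('y',-26,degrees=True)
for n in range(8):
    a=1.833-n*.5236
    # ccw angle from up the slope
    q=proj(C,M.apply([[20*np.cos(a)*0,0,0],[42*np.cos(a),42*np.sin(a),43*0+36]])+[v[0],v[1],127])
    print(n,((q-[265,168])*4+[0,290]).round(0).tolist())
print("disc",(proj(C,M.apply([[0,0,7]])+[v[0],v[1],127])-[265,168])*4+[0,290])
b=px([(80,218),(462,240)],135,165)
print("bottle",fit(C,[[0,0,115]],px([(42,184)],135,165),p0=(600,300))[0][:2])
print("spool",fit(C,[[0,0,48]],px([(483,222)],370,158,400),p0=(600,-300))[0][:2])
E
```

```text
mod (array([5.71132104e+02, 3.33752402e+02, 1.99493988e-01]), np.float64(0.3027644996588492))
sink (array([5.70574697e+02, 3.33477138e+02, 1.62981809e-01]), np.float64(0.8988692759505739))
jig (array([ 5.69525913e+02, -3.07576338e+02, -2.25575936e-01]), np.float64(0.9061922636051634))
face (array([ 5.34832298e+02,  1.32399782e+01, -1.58247544e-01]), np.float64(1.6977594050050016))
0 [[186.0, 459.0], [112.0, 484.0]]
1 [[186.0, 459.0], [118.0, 447.0]]
2 [[186.0, 459.0], [143.0, 419.0]]
3 [[186.0, 459.0], [179.0, 406.0]]
4 [[186.0, 459.0], [218.0, 413.0]]
5 [[186.0, 459.0], [247.0, 437.0]]
6 [[186.0, 459.0], [260.0, 472.0]]
7 [[186.0, 459.0], [252.0, 508.0]]
disc [[185.49813065 462.8479783 ]]
bottle [529.4457532  412.42711382]
spool [ 543.21948587 -196.69791284]
```

Run:
```python
from h import *
s=bot.read_state();q0=s['joint_pos']
def d(a): return np.array([np.cos(a),np.sin(a),0])
ym,yj,yf=.19,-.2256,-.158
for sg in(1,-1):
  for p,y in(((556,331,150),ym),((556,331,20),ym),((472,-285,33),yj),((555,-304,33),yj)):
    q=bot.solve_ik(p,ori(sg*d(y-np.pi/2)));print(sg,None if q is None else np.round(q,2))
  M=R.from_euler('z',yf)*R.from_euler('y',-26,degrees=True)
  c=M.apply([0,0,13])+[535,13,127]
  for n in(2,5,5.5):
    a=1.833-n*.5236
    q=bot.solve_ik(c,ori(sg*M.apply([np.cos(a),np.sin(a),0]),-M.apply([0,0,1])));print('dial',n,None if q is None else np.round(q,2))
o=ori(d(ym-np.pi/2))
bot.move_joints(bot.solve_ik([400,0,380],ori([-.7,-.7,0])))
bot.move_ptp([556,331,190],o);bot.pause(.3)
s=bot.read_state();im=bot.camera("wrist");print(s['t'],s['tcp_pos'],s['eef_rot'])
np.save("w1.npy",np.r_[s['tcp_pos'],s['eef_rot']]);cv2.imwrite("pics/w1.png",im[:,:,::-1])
C=cam("wrist",s);m=R.from_euler('z',ym)
print(proj(C,m.apply([[10,15,48],[10,-15,48],[-40,-15,48],[-40,15,48],[60,40,6],[60,-40,6],[-60,-40,8],[-60,40,8]])+[571,333.5,0]).round())
```

```text
1 [ 0.84  0.37 -0.16  0.   -1.05 -0.65]
1 [ 0.84  0.5  -0.28  0.   -0.79 -0.65]
1 [-0.19  0.36 -0.49  0.   -0.71 -0.04]
1 [-0.19  0.47 -0.31  0.   -0.8  -0.03]
dial 2 None
dial 5 None
dial 5.5 None
-1 [ 0.84  0.37 -0.16  0.   -1.05  2.49]
-1 [ 0.84  0.5  -0.28  0.   -0.79  2.49]
-1 None
-1 None
dial 2 None
dial 5 None
dial 5.5 None
4.2583 [556.18095968 330.63134929 190.83292834] [ 7.70766223e-01 -6.37117760e-01  3.93279327e-05 -6.22326408e-04]
[[253. 206.]
 [252. 173.]
 [310. 173.]
 [309. 206.]
 [208. 216.]
 [203. 138.]
 [329. 138.]
 [325. 217.]]
```

View pics/w1.png

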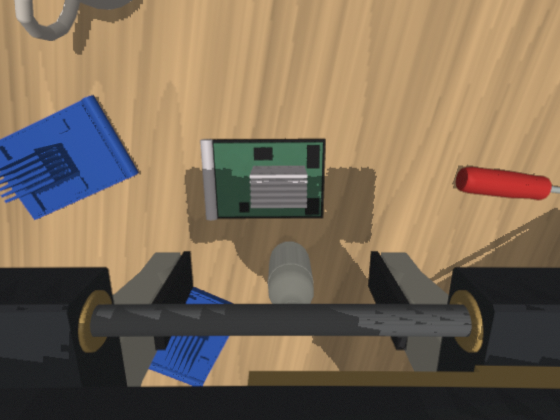

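Run:
```python
from h import *
w=np.load("w1.npy");C=cam("wrist",dict(tcp_pos=w[:3],eef_rot=w[3:]))
v,e=fit(C,[[10,15,48],[10,-15,48],[-40,-15,48],[-40,15,48],[60,40,6],[60,-40,6],[-60,-40,8],[-60,40,8]],[(250,208),(250,176),(307,176),(307,208),(204.5,219),(203,139),(326,139),(324.5,218)],.19,p0=(571,333));print(v,e)
M0=R.from_euler('z',-.158)
for tilt in(0,10,18,22,24,26):
  M=M0*R.from_euler('y',-tilt,degrees=True)
  c=(M0*R.from_euler('y',-26,degrees=True)).apply([0,0,13])+[535,13,127]
  r=[]
  for n in range(0,24,1):
    a=2*np.pi*n/24
    q=bot.solve_ik(c,ori(M.apply([np.cos(a),np.sin(a),0]),-M.apply([0,0,1])));r.append('.' if q is None else 'X')
    if q is not None: last=q
  print(tilt,''.join(r),np.round(last,2))
```

```text
[5.72747524e+02 3.35698570e+02 1.89628362e-01] 2.340447175329018
0 XXXXXXXX.XXXXXXXXXXXXXXX [ 0.4   0.2  -0.43  0.   -0.94  0.75]
10 XXXXXXXXX.XXXXXXXXXXXXXX [ 0.47  0.1  -0.63  0.16 -0.71  0.57]
18 XXXXXXXXXX.XXXXXXXXXXXXX [ 0.51  0.03 -0.84  0.42 -0.49  0.29]
22 XXXXXXXXXXX.XXXXXXXXXXXX [ 0.49 -0.   -0.96  0.66 -0.38  0.07]
24 ........................ [ 0.49 -0.   -0.96  0.66 -0.38  0.07]
26 ........................ [ 0.49 -0.   -0.96  0.66 -0.38  0.07]
```

Run:
```python
from h import *
s=bot.read_state();o=ori([np.cos(.19-np.pi/2),np.sin(.19-np.pi/2),0])
p=np.array([557.3,331.9,0])
bot.line_to([*p[:2],70],200,o);bot.line_to([*p[:2],14],60)
bot.move_gripper(30,40);s=bot.read_state();print(s['width'],s['finger_force'],s['contact_force'],s['tcp_pos'])
bot.line_to([*p[:2],60],80);bot.line_to([*p[:2],190],200);bot.pause(.2)
s=bot.read_state();print(s['t'],s['width'],s['contact_force'])
im=bot.camera("wrist");np.save("w2.npy",np.r_[s['tcp_pos'],s['eef_rot']]);cv2.imwrite("pics/w2.png",im[:,:,::-1])
# above jig
a=-.2256;q=ori([np.cos(a-np.pi/2),np.sin(a-np.pi/2),0])
bot.line_to([*p[:2],300],250)
bot.move_ptp([440,-278,300],q);bot.pause(.3);s=bot.read_state()
im=bot.camera("wrist");np.save("w3.npy",np.r_[s['tcp_pos'],s['eef_rot']]);cv2.imwrite("pics/w3.png",im[:,:,::-1]);print(s['t'],s['tcp_pos'],s['width'])
a=cv2.imread("pics/w2.png");b=cv2.imread("pics/w3.png");cv2.imwrite("pics/w23.png",cv2.resize(np.vstack([a[:250],b]),None,fx=.9,fy=.9))
```

```text
49.94576088443436 39.99550938606262 [ 0.17869546 -0.04621884  1.36172616] [557.38020542 331.92214866  14.04611354]
8.5667 50.094042322318906 [ 0.30620871 -0.03386244 -2.42046131]
11.725 [ 440.24061768 -277.68040448  299.9038231 ] 49.884291213830906
```

View pics/w3.png

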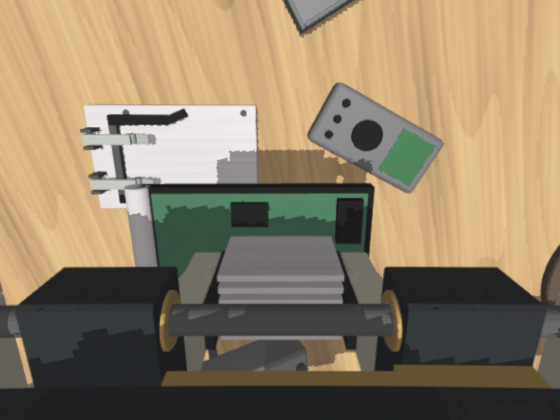

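Run:
```python
from h import *
w=np.load("w3.npy");C=cam("wrist",dict(tcp_pos=w[:3],eef_rot=w[3:]))
print("jig",fit(C,[[100,-65,18],[-105,-65,18],[100,65,18]],[(84,105.5),(257,106),(99.5,208)],-.2256,p0=(569,-307)))
print("jig2",fit(C,[[100,-65,18],[-105,-65,18]],[(84,105.5),(257,106)],-.2256,p0=(569,-307)))
v,e=fit(C,[[60,-40,6],[-60,-40,8]],[(127,187),(374,185.5)],-.2256,p0=(455,-280),z=w[2]-14);print("mod",v,e)
X=R.from_euler('z',v[2]).inv().apply([w[0]-v[0],w[1]-v[1],0]);print("tcp in module",X)
m=R.from_euler('z',-.2256)
print(proj(C,m.apply(np.array([[60,-40,6],[-60,-40,8],[10,-15,48],[-40,-15,48]])+[15,0,0])+[w[0],w[1],w[2]-14]))
im=cv2.imread("pics/w3.png")
cv2.imwrite("pics/z3.png",np.hstack([cv2.resize(im[90:220,70:270],None,fx=3,fy=3,interpolation=cv2.INTER_CUBIC)[:, :600],np.zeros((390,1,3),np.uint8)]))
```

```text
jig (array([ 5.70950484e+02, -3.07306154e+02, -2.31939785e-01]), np.float64(1.0125341180514482))
jig2 (array([ 5.70102033e+02, -3.06788328e+02, -2.23291611e-01]), np.float64(0.16880622530328537))
mod [ 4.54540880e+02 -2.80551947e+02 -2.13414492e-01] 1.5645866724080122
tcp in module [-14.58402591  -0.22237262   0.        ]
[[125.24469658 184.96242962]
 [375.64922152 186.28293778]
 [217.56648497 274.45260872]
 [345.17285569 274.56284167]]
```

View pics/z3.png

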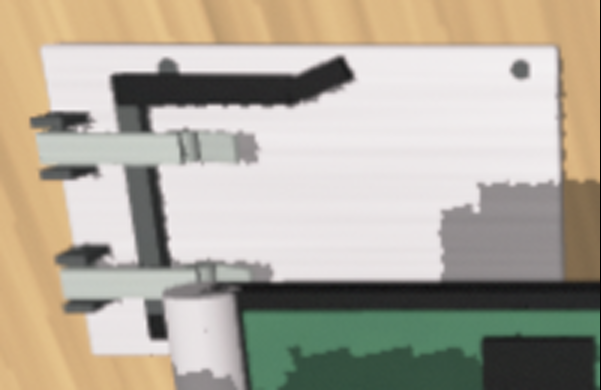

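The jig and the gripped module agree with the earlier fits: the bed corners are at (84,105), (256,105) and (101,208), and the grip offset is about 0. Sliding in, in stages with force checks.

```bash
cat > jig.py <<'E'
from h import *
J=np.array([570.2,-307.2,0]);A=-.226;MJ=R.from_euler('z',A);q=ori(MJ.apply([0,-1,0]))
def go(x,z,v,y=0): 
    bot.line_to(MJ.apply([x-15,y,z])+J,v,q); s=bot.read_state()
    print(x,'t',round(s['t'],1),'F jig',MJ.inv().apply(s['contact_force']).round(1),'M',MJ.inv().apply(s['moment']).round(2),'tcp',(MJ.inv().apply(s['tcp_pos']-J)).round(2),'w',round(s['width'],2)); return s
E
python3 - <<'E'
from jig import *
go(-85,120,200);go(-85,45,100);go(-85,33,30);go(-85,32.2,20)
go(-50,32.2,60);go(-25,32.2,40);go(-10,32.2,40);s=bot.read_state()
cv2.imwrite("pics/s4.png",bot.camera("scene")[100:220,150:300,::-1])
E
```

```text
-85 t 12.8 F jig [-0.4  1.3 -2.7] M [ 0.    0.04 -0.05] tcp [-99.35  -0.13 121.03] w 49.8
-85 t 13.7 F jig [-1.  -0.1 -2. ] M [-0.03  0.07 -0.06] tcp [-9.941e+01 -7.000e-02  4.563e+01] w 49.79
-85 t 14.3 F jig [-0.   0.3 -2.2] M [0.01 0.11 0.02] tcp [-1.0006e+02 -1.0000e-02  3.2860e+01] w 49.68
-85 t 14.5 F jig [ 0.5 -0.7 -3.4] M [-0.03  0.12  0.03] tcp [-99.99   0.    32.22] w 50.21
-50 t 15.3 F jig [ 1.1  0.3 -2.7] M [0.01 0.02 0.01] tcp [-6.507e+01  1.000e-02  3.206e+01] w 49.58
-25 t 16.1 F jig [-0.2 -0.1 -3.1] M [-0.05  0.1   0.05] tcp [-4.011e+01  2.000e-02  3.210e+01] w 49.83
-10 t 16.6 F jig [-11.    0.4   8.5] M [-0.06  3.74  0.05] tcp [-28.23  -0.48  32.38] w 49.86
```

Run:
```python
from jig import *
go(-4,32.2,40);go(1,32.2,40);bot.pause(.3);go(1,32.2,20)
go(3,32.2,20);bot.pause(.3);go(3,32.2,20)
```

```text
-4 t 16.9 F jig [-6.1 -1.1  2.4] M [-0.3   2.06 -0.02] tcp [-20.25  -0.31  32.16] w 50.01
1 t 17.2 F jig [-0.6 -1.  -2.4] M [-0.45  0.72 -0.04] tcp [-13.96  -0.11  32.08] w 49.38
1 t 17.8 F jig [-0.3 -2.1 -3.4] M [-0.74  0.28 -0.1 ] tcp [-13.97  -0.05  32.1 ] w 50.03
3 t 18.0 F jig [-6.1 -0.9  1.1] M [-0.31  2.13 -0.04] tcp [-1.347e+01 -3.000e-02  3.224e+01] w 49.68
3 t 18.6 F jig [-6.1 -1.4  0.8] M [-0.31  2.1  -0.04] tcp [-1.348e+01 -3.000e-02  3.223e+01] w 50.09
```

Run:
```python
from jig import *
go(1.5,32.2,20);bot.move_gripper(66);go(1.5,60,60);go(1.5,230,200);bot.pause(.2);s=bot.read_state()
im=bot.camera("wrist");np.save("w5.npy",np.r_[s['tcp_pos'],s['eef_rot']]);cv2.imwrite("pics/w5.png",im[:,:,::-1])
C=cam("wrist",s);pr=proj(C,MJ.apply([[10,15,66],[10,-15,66],[-40,-15,66],[-40,15,66]])+J);print(pr.round(1))
x0,y0=140,100
z=cv2.resize(im[y0:y0+190,x0:x0+260,::-1],None,fx=3,fy=3,interpolation=cv2.INTER_CUBIC);cv2.imwrite("pics/z5.png",z)
```

```text
1.5 t 18.8 F jig [-2.1 -0.7 -3. ] M [-0.33  0.79 -0.01] tcp [-13.64   0.15  32.12] w 50.21
1.5 t 20.0 F jig [ 1.2  0.3 -0.7] M [-0.    0.12 -0.01] tcp [-1.346e+01  3.000e-02  6.031e+01] w 66.13
1.5 t 21.0 F jig [0.5 0.9 0.1] M [ 0.05  0.11 -0.02] tcp [-1.4300e+01  1.8000e-01  2.2844e+02] w 65.78
[[255.1 199.3]
 [254.4 168.1]
 [308.8 168.1]
 [308.  199.3]]
```

View pics/z5.png

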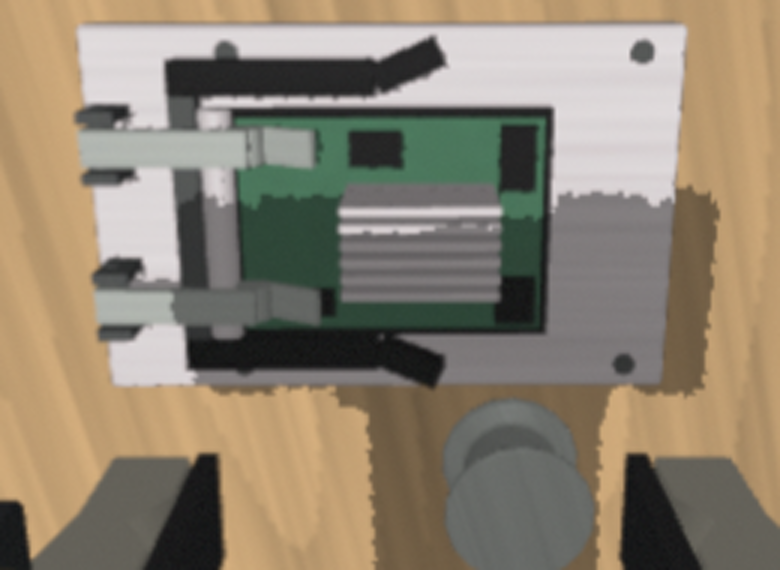

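Module is home: the rib is on the stop (crop x≈200), both clip noses are behind the rib (x≈250), and the plate is centred between the guides. Now the dial.

```bash
cat > dial.py <<'E'
from h import *
YF=-.158
def Mt(t): return R.from_euler('z',YF)*R.from_euler('y',-t,degrees=True)
def ang(n): return 1.833-n*.5236
def od(n,t=22):
    M=Mt(t);a=ang(n);return ori(M.apply([np.cos(a),np.sin(a),0]),-M.apply([0,0,1]))
E
python3 - <<'E'
from dial import *
D=np.array([535,13,127])
for t in(22,23):
  for h in(14,):
    c=Mt(26).apply([0,0,h])+D
    print(t,[None if (q:=bot.solve_ik(c+[0,0,dz],od(n,t))) is None else np.round(q,2).tolist() for n,dz in((2,130),(2,50),(2,0),(3.5,0),(5,0),(5.4,0))])
c=Mt(26).apply([0,0,14])+D
s=bot.read_state();bot.line_to([*s['tcp_pos'][:2],330],250)
bot.move_gripper(60,25)
bot.move_ptp(c+[0,0,130],od(2));bot.pause(.3);s=bot.read_state()
im=bot.camera("wrist");np.save("w6.npy",np.r_[s['tcp_pos'],s['eef_rot']]);cv2.imwrite("pics/w6.png",im[:,:,::-1]);print(s['t'],s['tcp_pos'])
C=cam("wrist",s);print(proj(C,Mt(26).apply([[0,0,7],[42*np.cos(ang(2)),42*np.sin(ang(2)),43],[75,80,0],[75,-80,0],[-75,-80,0],[-75,80,0]])+D).round())
E
```

```text
22 [[0.57, -0.15, -0.67, 0.36, -0.79, 1.41], [0.54, -0.07, -0.84, 0.48, -0.56, 1.28], [0.49, -0.01, -0.96, 0.66, -0.38, 1.12], [0.49, -0.01, -0.96, 0.66, -0.38, 0.33], [0.49, -0.01, -0.96, 0.66, -0.38, -0.45], [0.49, -0.01, -0.96, 0.66, -0.38, -0.66]]
23 [[0.58, -0.16, -0.69, 0.39, -0.77, 1.38], [0.54, -0.08, -0.87, 0.52, -0.53, 1.23], [0.47, -0.01, -0.99, 0.74, -0.35, 1.05], [0.47, -0.01, -0.99, 0.74, -0.35, 0.27], [0.47, -0.01, -0.99, 0.74, -0.35, -0.52], [0.47, -0.01, -0.99, 0.74, -0.35, -0.73]]
23.75 [529.21679702  13.47976824 269.46840511]
[[241. 234.]
 [231. 203.]
 [231. 102.]
 [367. 237.]
 [250. 331.]
 [119. 225.]]
```

View pics/w6.png

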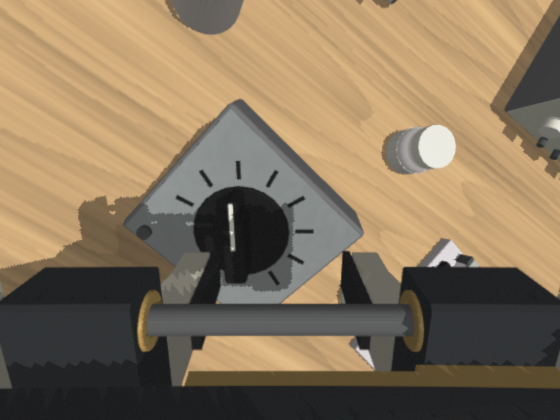

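Run:
```python
from dial import *
w=np.load("w6.npy");C=cam("wrist",dict(tcp_pos=w[:3],eef_rot=w[3:]))
tk=np.array([(185,201),(206,178),(238,170),(271,179),(296,202),(304,231),(299,258),(274,279)],float)
n=np.arange(8);a=ang(n)
def f(v):
    M=R.from_euler('z',v[2])*R.from_euler('y',-26,degrees=True)
    P=M.apply(np.c_[v[3]*np.cos(a),v[3]*np.sin(a),0*a])+[v[0],v[1],127]
    dc=M.apply([[0,0,7]])+[v[0],v[1],127]
    return np.r_[(proj(C,P)-tk).ravel(),(proj(C,dc)-[241.5,231]).ravel()]
r=least_squares(f,[535,13,-.158,55],x_scale=[10,10,.1,10]);print(r.x,np.abs(r.fun).round(1))
M=R.from_euler('z',r.x[2])*R.from_euler('y',-26,degrees=True)
A=ang(2)
print(proj(C,M.apply([[k*np.cos(A),k*np.sin(A),43] for k in(42,0,-28)])+[*r.x[:2],127]))
im=cv2.imread("pics/w6.png");cv2.imwrite("pics/z6.png",cv2.resize(im[165:300,170:320],None,fx=4,fy=4,interpolation=cv2.INTER_CUBIC))
```

```text
[ 5.35320370e+02  1.29592867e+01 -1.43763521e-01  5.55264506e+01] [0.1 0.  0.1 0.4 0.4 0.3 1.  0.8 0.4 0.9 0.9 0.3 2.6 0.4 0.5 1.5 0.6 2.9]
[[230.39283722 203.38647497]
 [233.99259509 254.18594067]
 [236.15792797 285.11725357]]
```

View pics/z6.png

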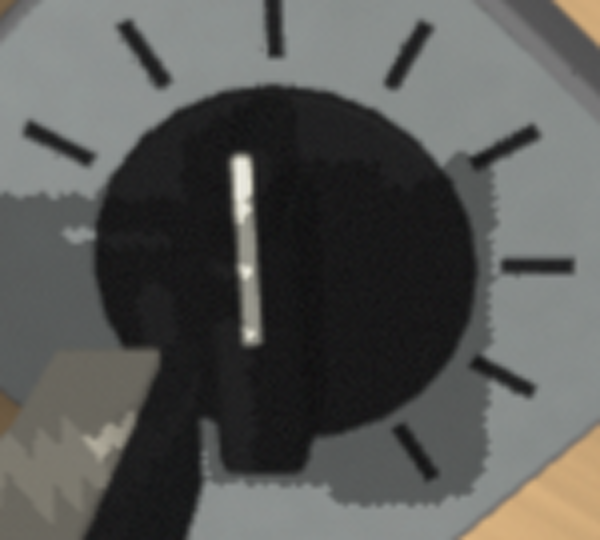

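```bash
sed -i 's/YF=-.158/YF=-.145/' dial.py
python3 - <<'E'
from dial import *
D=np.array([535.3,13,127])
c=Mt(26).apply([0,0,33])+D-Mt(22).apply([0,0,19])
bot.line_to(c+[0,0,50],120,od(2));bot.line_to(c,50)
s=bot.read_state();print(s['t'],s['tcp_pos']-c,s['contact_force'].round(1))
bot.move_gripper(10,25);s=bot.read_state();print(s['width'],s['contact_force'].round(1),s['moment'].round(2))
ax=Mt(26).apply([0,0,1])
q=np.array(bot.solve_ik(c,od(2)))
for k in range(1,11):
    q1=q.copy();q1[5]-=k*np.pi/20;bot.move_joints(q1);s=bot.read_state()
    print(k,round(s['t'],1),'F',s['contact_force'].round(1),'Max',round(s['moment']@ax,2),'w',round(s['width'],1),round(s['joint_pos'][5]-q[5],3))
im=bot.camera("top");cv2.imwrite("pics/t7.png",im[:,:,::-1])
E
```

```text
25.775 [0.23294088 0.08914269 0.30178205] [ 1.3  0.3 -0.1]
18.54772674657828 [ 1.7 -2.4 -0.9] [-1.04  0.24 -0.39]
1 26.8 F [ 1.9 -1.3 -0.2] Max 0.02 w 18.5 -0.154
2 27.1 F [ 1.5 -2.7  0.2] Max -0.09 w 18.3 -0.308
3 27.3 F [ 0.9 -1.   0.4] Max -0.27 w 18.0 -0.464
4 27.6 F [-0.2 -0.3  0.1] Max 0.01 w 17.8 -0.62
5 27.9 F [-1.6  1.5  0.1] Max -0.06 w 17.6 -0.777
6 28.2 F [-1.6  3.7 -1.3] Max -0.23 w 17.8 -0.934
7 28.4 F [-2.3  4.9 -0.7] Max -0.01 w 17.6 -1.091
8 28.7 F [-2.9  4.9 -0.9] Max -0.17 w 18.2 -1.248
9 29.0 F [-3.3  5.2  0.4] Max -0.27 w 18.1 -1.406
10 29.3 F [-2.2  4.1 -0. ] Max -0.39 w 18.1 -1.563
```

Run:
```python
from dial import *
ax=Mt(26).apply([0,0,1])
s=bot.read_state();q=s['joint_pos'].copy();q0=q.copy()
def st(d):
    q1=q0.copy();q1[5]=q0[5]-d;bot.move_joints(q1);s=bot.read_state();print(round(d,3),'Max',round(s['moment']@ax,2),s['contact_force'].round(1))
for d in(.05,.1,.15): st(d)
st(.02)
bot.move_gripper(50);s=bot.read_state();p=s['tcp_pos']
bot.line_to(p+[0,0,60],80);bot.line_to(p+[0,0,130],200);bot.pause(.2);s=bot.read_state()
im=bot.camera("wrist");cv2.imwrite("pics/w8.png",im[:,:,::-1]);print(s['t'])
C=cam("wrist",s);D=np.array([535.3,13,127])
for n in(4,5,6): print(n,proj(C,Mt(26).apply([[k*np.cos(ang(n)),k*np.sin(ang(n)),43] for k in(42,0)])+D).round().tolist())
```

```text
0.05 Max 0.26 [-2.8  2.5  0.5]
0.1 Max 0.08 [-1.3  3.2 -1. ]
0.15 Max 0.01 [-1.2  3.3 -2.1]
0.02 Max -0.05 [-1.1  3.  -0.9]
32.6667
4 [[300.0, 208.0], [327.0, 251.0]]
5 [[329.0, 200.0], [327.0, 251.0]]
6 [[357.0, 206.0], [327.0, 251.0]]
```

View pics/w8.png

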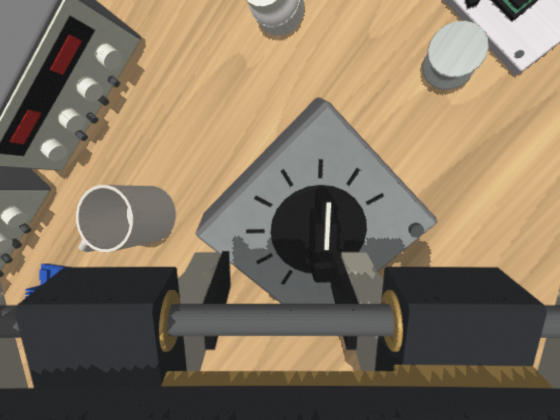

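The pointer tip is at (329,203), which matches the prediction for position 5 at (329,200), and two marks remain to its right. The gripper is clear of everything, so I'm handing in.

```bash
python3 -c "
from plant import bot
print(bot.close_job())"
```

```text
the job is handed in; nothing more can be done
None
```

I've handed in the job: the last pictures show the module fully home with both clips down behind its rib, and the dial resting at position 5 with the gripper clear; hand-in gave no verdict.

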